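# Load the drive eraser, press the cartridges home, latch its cover and start it

## Task

Load every loose drive cartridge lying on the bench into a free bay of the drive eraser dock, and press each cartridge, the one already waiting in the dock included, fully home. Only then swing the cover shut and press it down past its catch until it is latched flat, and last of all press the start key right in. Do not disturb the opened hard disk or the steel tin on the bench.

Things in the scene. Friction and masses are not known exactly. Their poses are not given: they have to be found in the camera images.
- dock: drive eraser dock, fixed: grey box 195 (x) x 260 (y) mm, flat deck 55 mm high. Origin: centre of its underside; -x is its front, z up. The front 45 mm of deck carries a black latch housing (22 x 44 mm, 23 mm high, 75 mm in front of the origin at y = 0) and the start key; behind are four bays in a row along y, 60 mm apart, and a hinged cover. A proud cartridge blocks the cover.
- bay0 (a point): centre of the mouth of bay 0 (bays 0 to 3 run towards the dock's +y), at deck height. A bay is a slot 106 (dock x) x 52 mm (dock y); a cartridge lies in it flat, rib up, its length along the dock's x, either way round. Any cartridge fits any bay.
- bay1 (a point): the same for bay 1. A bay's floor is a sliding connector sled held by friction. A cartridge just laid in stands proud: its underside 47 mm above the bench (8 mm below the deck). Pressed with about 10 N it slides down 10 mm to a hard stop and stays: fully home, underside 37 mm above the bench.
- bay2 (a point): the same for bay 2. No walls stand above the deck beside the bays.
- bay3 (a point): the same for bay 3, in which drive0 starts.
- drive0: drive cartridge: aluminium block 100 (x) x 46 (y) x 20 mm with a black grip rib standing on top of it, 60 (x) x 14 (y) x 20 mm high, along the middle of its length (40 mm high in all), about 0.18 kg, symmetrical either way round. Origin: centre of its underside, z up through the rib. At the start it is already in bay 3, laid in but still 10 mm proud.
- drive1: drive cartridge: aluminium block 100 (x) x 46 (y) x 20 mm with a black grip rib standing on top of it, 60 (x) x 14 (y) x 20 mm high, along the middle of its length (40 mm high in all), about 0.18 kg, symmetrical either way round. Origin: centre of its underside, z up through the rib. Lies loose on the bench at the start; may be absent.
- drive2: drive cartridge: aluminium block 100 (x) x 46 (y) x 20 mm with a black grip rib standing on top of it, 60 (x) x 14 (y) x 20 mm high, along the middle of its length (40 mm high in all), about 0.18 kg, symmetrical either way round. Origin: centre of its underside, z up through the rib. Lies loose on the bench at the start; may be absent.
- drive3: drive cartridge: aluminium block 100 (x) x 46 (y) x 20 mm with a black grip rib standing on top of it, 60 (x) x 14 (y) x 20 mm high, along the middle of its length (40 mm high in all), about 0.18 kg, symmetrical either way round. Origin: centre of its underside, z up through the rib. Lies loose on the bench at the start; may be absent.
- cover (a joint): angle of the cover, rad: 0 shut flat; starts leaning back at about 1.75 to 1.95, limit 2.0. Grey shell 150 mm from hinge to free edge, 260 mm wide; shut, its top is 30 mm above the deck. A friction hinge (2 to 3 N at the free edge) holds it where left. At about 0.09 rad its catch meets a spring nose; about 15 N down near the middle of the free edge takes it past, and it stays shut.
- cover_hinge (a point): middle of the cover's hinge axis, at deck height on the dock's far (+x) edge; the axis runs along the dock's y.
- cover_edge (a point): middle of the cover's free edge on its outer face: 150 mm from the hinge along the cover and 30 mm out from the hinge plane. Moves with the cover.
- start_key (a joint): how far the start key is pressed, m: 0 released, 0.006 fully in. Spring return, about 5 N fully in.
- start_key_top (a point): centre of the top of the start key, a white round key 24 mm across in a black collar on the front strip of the deck, 22 mm above the deck; pressed straight down.
- open_disk: opened 3.5 inch hard disk lying flat, 102 x 147 mm, 20 mm high plus its platter and arm. Origin: centre of its underside. Leave it alone.
- tin: small open steel tin, 76 mm across, 35 mm high. Origin: centre of its underside. Leave it alone.
Things that resemble listed ones, but are neither listed nor needed, are in the scene too. What is shaped like the drive1 but blue is not meant.

How it is judged (in metres and radians):
On the way, in this order (a step that is already met when the one before it is completed fails the run):
1. every cartridge present is pressed fully home in a bay while the cover is still open (x of drive0 in the frame of dock between 0.0025 and 0.0225 m and y of drive0 in the frame of dock between -0.1 and 0.1 m and z of drive0 in the frame of dock between 0.03 and 0.0395 m and angle between each of drive0, drive1, drive2, drive3's own z axis and vertical below 0.08 rad and x of drive1 in the frame of dock between 0.0025 and 0.0225 m and y of drive1 in the frame of dock between -0.1 and 0.1 m and z of drive1 in the frame of dock between 0.03 and 0.0395 m and x of drive2 in the frame of dock between 0.0025 and 0.0225 m and y of drive2 in the frame of dock between -0.1 and 0.1 m and z of drive2 in the frame of dock between 0.03 and 0.0395 m and x of drive3 in the frame of dock between 0.0025 and 0.0225 m and y of drive3 in the frame of dock between -0.1 and 0.1 m and z of drive3 in the frame of dock between 0.03 and 0.0395 m and value of joint cover above 0.5 rad), for 0.2 s.
2. the cover is pressed shut past its catch, all cartridges home (x of drive0 in the frame of dock between 0.0025 and 0.0225 m and y of drive0 in the frame of dock between -0.1 and 0.1 m and z of drive0 in the frame of dock between 0.03 and 0.0395 m and angle between each of drive0, drive1, drive2, drive3's own z axis and vertical below 0.08 rad and x of drive1 in the frame of dock between 0.0025 and 0.0225 m and y of drive1 in the frame of dock between -0.1 and 0.1 m and z of drive1 in the frame of dock between 0.03 and 0.0395 m and x of drive2 in the frame of dock between 0.0025 and 0.0225 m and y of drive2 in the frame of dock between -0.1 and 0.1 m and z of drive2 in the frame of dock between 0.03 and 0.0395 m and x of drive3 in the frame of dock between 0.0025 and 0.0225 m and y of drive3 in the frame of dock between -0.1 and 0.1 m and z of drive3 in the frame of dock between 0.03 and 0.0395 m and value of joint cover below 0.035 rad), for 0.3 s.
3. the start key is pressed in with the cover shut (value of joint cover below 0.035 rad and value of joint start_key above 0.004 m), for 0.1 s.
At the end, for the whole second after the job is handed in: every cartridge present lies upright in a bay (within 10 mm of the bay's centre line front to back), its underside less than 39.5 mm above the dock's underside; the cover is latched (under 0.035 rad) and the start key has been pressed (over 4 mm) after that and let go (all of step 2 and value of joint start_key below 0.002 m); the robot touches nothing.
It fails at once if the opened hard disk is shoved more than 40 mm (distance of open_disk from where it was at the start of the episode above 0.04 m).
It fails at once if the steel tin is shoved more than 40 mm (distance of tin from where it was at the start of the episode above 0.04 m).
Of drive1, drive2, drive3 only 2 to 3 are there at a start; the rules pass over those that are not, and their reading is None.
At some moment in a run one of drive1, drive2, drive3 may be knocked a few centimetres aside while the robot is not near it.
It also fails if it takes over 210 s, if anything falls off the work surface, if the arm or the gripper's body presses on something with over 40 N, if the wrist force passes 120 N, or if a joint passes its speed limit or range.

## Robot

A 6-joint arm with a two-finger parallel gripper is mounted at the origin on the work surface. World frame = base frame: x ahead of the robot, y to its left, z up, the work surface at z = 0. Lengths are in mm, angles in rad, forces in N, time in s.
With the tool pointing down it reaches from about 400 to 825 mm from the base axis. Payload 7 kg.
Tool frame: the origin (TCP) lies midway between the tips of the shut fingers; the grasp point (between the pads) lies 19 mm behind it; z points along the fingers, y is the line along which they close (so a half turn about z gives the same grasp; the last joint's range is limited). The gripper opens to 88 mm and grips with 3 to 60 N. Pads are 19 mm wide; open, the fingers measure 130 mm over their backs; the gripper's body (78 mm by 193 mm) begins 47 mm behind the grasp point.
Start: joints at [1.636, 0.359, 0.012, 0, -1.224, -0.288], TCP at [149.16, 658.291, 226.561] pointing down, gripper open.
Joint ranges: [-3.07, 3.07], [-1.43, 2.12], [-1.02, 1.25], [-3.03, 1.67], [-3.05, -0], [-3.03, 3.03]. Speed limits (rad/s): [2.39, 2.39, 3.01, 3.14, 3.14, 3.14].

## Interface

Orientations are given as a 3x3 rotation matrix whose columns are the frame's x, y, z axes.
In Python, from cell import bot gives the robot as it stands.
- The arm moves only by the tool jog_arm, never from a script. Its arguments are lists of equal length, an entry for each row: "jaw": the finger opening in mm, from 0 to 87.6; "dp": the shift along the tool's x, y, z as a fraction of full scale, a list of three; "turn": the turn, a rotation vector about the tool's x, y, z as a fraction of full scale, a list of three. A call has 1 to 20 rows; each row is the pose to reach, as a shift and turn from the pose commanded when the call began, along the tool's axes at that moment, turning the shorter way round; what a row does not reach only later rows make up. Full scale, the value 1, is 0.5 m for a shift and 180 degrees for a turn. A row lasts 1/8 s, in which the tool goes at most 62.5 mm and 10.7 degrees, less where a joint would pass 70% of its speed; a pose out of reach is approached as far as the arm can. A call with a number of a shift or a turn outside -1 to 1 is refused whole. A call with a gripper value outside its range is refused whole. The fingers move at their own pace and stop on an object; "squeeze" is the grip in N (left out, the last holds). Time passes only in rows, so rows that repeat a pose let the fingers close. It gives the time, the measured TCP pose, the force, the opening and the grip force at its end, in the units of the state.
- bot.observe(): the state, without advancing time (a new reading comes with each control period).
- bot.get_image(name): name is "side" or "top" or "wrist"; returns a dict with "pixels" (400x640x3 uint8, red, green, blue), "depth" (400x640 float32, mm along the optical axis (not along the pixel's ray), 0 where there is no reading), "vertical_fov" (degrees; the focal length in pixels is half the picture's height over the tangent of half this angle, whatever the lens; pixels are square), "cx", "cy" (the principal point, pixels), "T" (4x4, takes a point from camera to world coordinates). Camera axes: x right, y down, z forward; pixel columns grow to the right and rows downward; lengths in mm; the calibration is good to about 2 mm. The wrist camera is an equidistant fisheye: a pixel r from the principal point sees the ray r / f radians off the axis. A picture is of the moment at which its call begins.
- bot.job_done(): hands the job in; it is judged then, once.
The state is a dict: "time": time; "qpos": joint angles; "qd": joint speeds; "tau": joint torques, N m; "ee_pos": TCP position; "tool_rot": TCP orientation; "ft_force": force on the tool from outside, world axes, zero at the start; "ft_torque": the same for the moment, N m; "opening": finger opening in mm; "finger_force": force on a finger pad.
Only numpy, scipy, OpenCV 4.12 (cv2) and the standard library are available. Lean on these libraries where they do the work, as an engineer would, in place of code of your own. Each camera call takes 0.05 s, during which the arm holds its last target. There are 200 camera calls.

## Working session

There is one attempt and no reset: what is moved stays moved. The work goes in short steps, Python scripts to look and compute and a tool call to move; the robot and the scene stay as the last step left them, time stands still between calls to the robot, and variables do not carry over. Pictures are saved under pics/ and viewed, at most 14 in all, crops included, and the job is handed in when it is done.

Besides the shell and the picture viewer there is one more tool, called after "Call:" as name(argument=value, ...) on one line, values as JSON. jog_arm: Moves the arm, as the interface text tells. Shift numbers are shares of 0.5 m and turn numbers shares of 180 degrees, none past 1 either way. Its arguments: {"type":"object","properties":{"jaw":{"type":"array"},"dp":{"type":"array"},"turn":{"type":"array"},"squeeze":{"type":"number"}},"required":["jaw","dp","turn"]}

```bash
mkdir -p pics; ls; cat > h.py <<'E'
import numpy as np, cv2
from cell import bot
def grab(n,save=None):
    im=bot.get_image(n)
    if save: cv2.imwrite('pics/'+save,im['pixels'][:,:,::-1])
    return im
def cloud(im):
    f=200/np.tan(np.radians(im['vertical_fov'])/2)
    v,u=np.mgrid[0:400,0:640]
    d=im['depth'].astype(float)
    P=np.stack([(u-im['cx'])/f*d,(v-im['cy'])/f*d,d],-1)
    T=np.array(im['T'])
    W=P@T[:3,:3].T+T[:3,3]
    W[d==0]=np.nan
    return W
E
python3 - <<'E'
from h import *
for n in ['top','side']:
    im=grab(n,n+'0.png'); print(n,im['vertical_fov'],im['cx'],im['cy'],np.round(im['T'],3).tolist())
s=bot.observe(); print({k:np.round(v,3).tolist() for k,v in s.items()})
E
```

```text
pics
top 51.89479282557104 320.5342685551881 199.7711911662481 [[0.019, -0.988, 0.152, 412.662], [-1.0, -0.018, 0.006, -36.04], [-0.004, -0.152, -0.988, 1231.472], [0.0, 0.0, 0.0, 1.0]]
side 54.21818777562651 313.51174358600207 199.0617092124263 [[0.822, -0.441, 0.36, 218.033], [-0.569, -0.642, 0.514, -577.386], [0.004, -0.628, -0.778, 867.057], [0.0, 0.0, 0.0, 1.0]]
{'time': 0.1, 'qpos': [1.636, 0.359, 0.011, -0.0, -1.224, -0.288], 'qd': [-0.0, -0.002, 0.001, 0.003, 0.001, 0.001], 'tau': [-0.003, -58.417, 29.375, 7.016, 0.01, -0.0], 'ee_pos': [149.091, 657.888, 225.716], 'tool_rot': [[0.975, -0.221, -0.0], [-0.221, -0.975, -0.001], [0.0, 0.001, -1.0]], 'ft_force': [-0.256, -0.583, 0.037], 'ft_torque': [0.022, -0.028, 0.007], 'finger_force': 0.0, 'opening': 87.613}
```

View pics/top0.png

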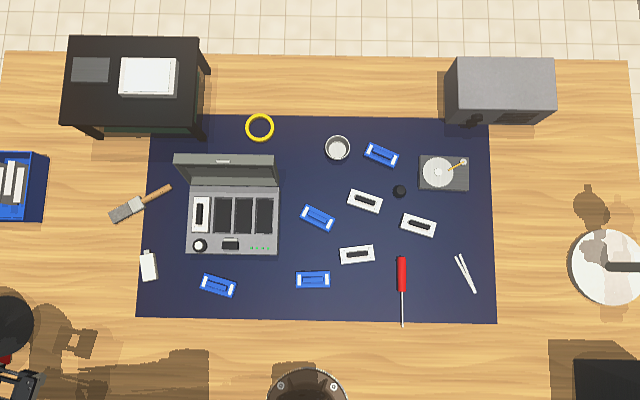

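View pics/side0.png

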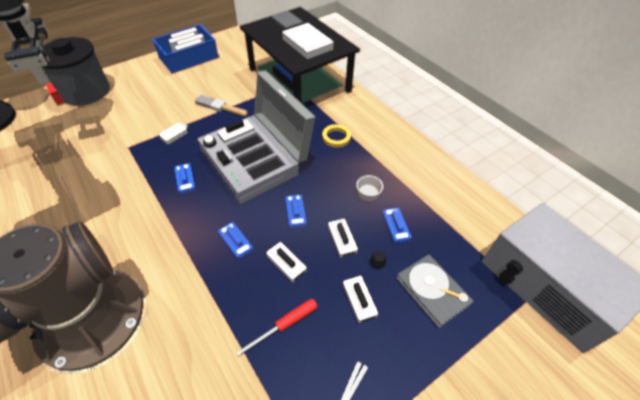

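Top view: white cartridges with black ribs at (365,201), (419,225), (357,255); dock at (232,218) with drive0 in the leftmost bay (200,213), cover leaning back above it. Blue lookalikes, tin (337,148) and disk (443,172) are to be left alone.

```bash
cat >> h.py <<'E'
def carts(im,W,zlo=10,zhi=30,box=None):
    hsv=cv2.cvtColor(im['pixels'],cv2.COLOR_RGB2HSV)
    z=W[...,2]
    m=((hsv[...,1]<40)&(hsv[...,2]>150)&(z>zlo)&(z<zhi)).astype(np.uint8)
    n,l,st,c=cv2.connectedComponentsWithStats(m)
    out=[]
    for i in range(1,n):
        if st[i,4]<150: continue
        p=W[l==i][:,:2].astype(np.float32)
        (cx,cy),(w,h),a=cv2.minAreaRect(p)
        a=a if w>h else a+90
        out.append((np.round([cx,cy,max(w,h),min(w,h),(a+90)%180-90,np.median(z[l==i])],1).tolist(),np.round(c[i]).tolist(),int(st[i,4])))
    return out
E
python3 - <<'E'
from h import *
im=grab('top'); W=cloud(im)
for o in carts(im,W): print(o)
print('dock cart'); 
for o in carts(im,W,55,80): print(o)
z=W[...,2]
reg=np.zeros_like(z,bool); reg[140:262,165:290]=1
m=reg&(z>48)&(z<62)
p=W[m]; print('deck',np.median(p,0),np.nanpercentile(p,[1,99],axis=0).round(0).tolist())
# front strip edge per-column: lowest row; left/right edge per row
f=[];
for u in range(190,276,3):
    r=np.where(m[:,u])[0]
    if len(r): f.append(W[r.max(),u])
f=np.array(f); vx=cv2.fitLine(f[:,:2].astype(np.float32),cv2.DIST_HUBER,0,.01,.01).ravel(); print('front',vx)
for name,fn in(('L',min),('R',max)):
    q=[]
    for v in range(195,250,2):
        c=np.where(m[v])[0]
        if len(c): q.append(W[v,fn(c)])
    q=np.array(q); print(name,cv2.fitLine(q[:,:2].astype(np.float32),cv2.DIST_HUBER,0,.01,.01).ravel())
# bay interiors
b=reg&(z<51)&(z>20)
n,l,st,c=cv2.connectedComponentsWithStats(b.astype(np.uint8))
for i in range(1,n):
    if st[i,4]>100: print('bay',st[i],cv2.minAreaRect(W[l==i][:,:2].astype(np.float32)),np.median(z[l==i]))
# cover
for (u,v) in [(225,165),(225,157),(225,180),(200,245),(230,243)]: print((u,v),W[v,u].round(0))
E
```

```text
([690.7, -379.6, 92.4, 90.6, 64.4, 22.2], [437.0, 172.0], 717)
([599.4, -159.4, 98.1, 46.2, 72.1, 20.0], [364.0, 201.0], 400)
([560.8, 551.8, 101.3, 39.9, -60.1, 19.2], [127.0, 208.0], 346)
([529.8, -317.5, 98.9, 46.0, 73.7, 20.2], [418.0, 225.0], 403)
([481.3, -906.2, 111.4, 93.3, -89.0, 20.0], [621.0, 247.0], 899)
([395.5, -846.8, 219.7, 156.7, 46.3, 19.9], [603.0, 279.0], 2350)
([441.1, -136.7, 98.8, 44.9, -81.9, 20.3], [357.0, 254.0], 417)
([398.1, 473.4, 89.1, 42.5, 13.8, 22.5], [147.0, 266.0], 389)
dock cart
([525.0, 317.4, 185.6, 99.3, -9.3, 65.3], [198.0, 215.0], 706)
([598.8, 195.0, 119.3, 55.8, -89.1, 56.7], [246.0, 194.0], 192)
([476.8, 205.8, 222.6, 83.5, 89.0, 56.8], [241.0, 242.0], 788)
deck [551.71855773 215.03734665  55.47709155] [[436.0, 96.0, 48.0], [657.0, 352.0, 62.0]]
front [ 1.2067116e-03 -9.9999928e-01  4.3654602e+02  2.1780899e+02]
L [ 9.9999642e-01 -2.6632836e-03  5.2454663e+02  3.5261945e+02]
R [ 9.9999821e-01 -1.9058242e-03  5.2713885e+02  9.5535362e+01]
bay [213 197  20  37 602] ((546.2239990234375, 255.21470642089844), (53.23090744018555, 105.1054916381836), 89.86666870117188) 46.51173735300722
bay [234 196  19  38 625] ((547.1056518554688, 197.47193908691406), (50.941341400146484, 107.8311996459961), 89.48279571533203) 46.63301794413928
bay [255 198  19  36 614] ((547.1649780273438, 134.69606018066406), (103.76103210449219, 53.84800338745117), 1.2259485721588135) 46.52852604092061
(225, 165) [673. 235. 134.]
(225, 157) [678. 219. 200.]
(225, 180) [646. 251.  59.]
(200, 245) [456. 306.  76.]
(230, 243) [463. 223.  73.]
```

```bash
python3 -c "
import cv2
a=cv2.imread('pics/top0.png')[110:300,140:300];cv2.imwrite('pics/dockcrop.png',cv2.resize(a,None,fx=3.1,fy=3.1))"
```

```text
(no output)
```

View pics/dockcrop.png

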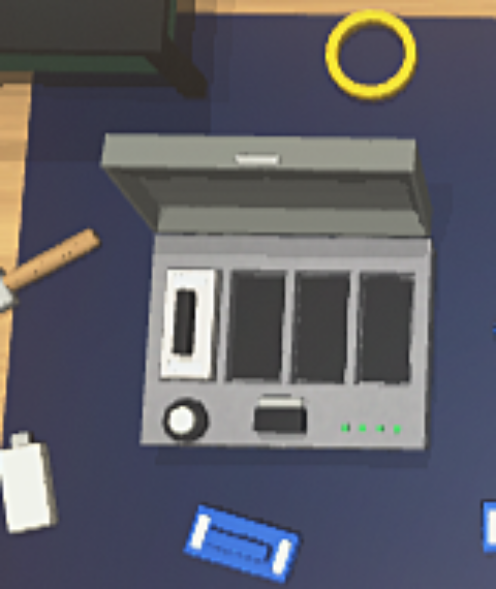

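The crop shows the dock square to the world, with its bays 0–2 dark and empty (bay 2 next to drive0 on the left), the key at bottom left and the latch at the front middle. From the fits, the dock origin is at about (533, 224.5) with yaw near 0.

```bash
cat >> h.py <<'E'
from scipy.spatial.transform import Rotation as Ro
def go(x,y,z,deg):
    s=bot.observe(); R=np.array(s['tool_rot']); p=np.array(s['ee_pos'])
    t=np.radians(deg); c,n=np.cos(t),np.sin(t)
    Rt=np.array([[c,n,0],[n,-c,0],[0,0,-1]])
    dp=R.T@(np.array([x,y,z])-p)/500; tu=Ro.from_matrix(R.T@Rt).as_rotvec()/np.pi
    print('pos',p.round(1),'deg',round(np.degrees(np.arctan2(R[1,0],R[0,0])),2),'t',s['time'],'op',round(s['opening'],1),'F',np.round(s['ft_force'],1))
    print('dp',dp.round(4).tolist(),'turn',tu.round(4).tolist())
E
python3 -c "
from h import *
go(599,-159,226,-108)"
```

```text
pos [149.1 657.9 225.8] deg -12.77 t 0.15 op 87.5 F [-0.2 -0.6  0.1]
dp [1.2387, 1.3946, 0.0018] turn [0.0003, -0.0004, 0.5291]
```

Call:
jog_arm(jaw=[40,40,40,40,40,40,40,40,40,40], dp=[[0.1,0.12,0],[0.2,0.23,0],[0.3,0.35,0],[0.4,0.46,0],[0.5,0.58,0],[0.6,0.69,0],[0.62,0.7,0],[0.62,0.7,0],[0.62,0.7,0],[0.62,0.7,0]], turn=[[0,0,0.05],[0,0,0.1],[0,0,0.15],[0,0,0.2],[0,0,0.25],[0,0,0.265],[0,0,0.265],[0,0,0.265],[0,0,0.265],[0,0,0.265]])

```text
time: 1.4
ee_pos: [374.1, 248.6, 226.6]
tool_rot: [[0.492, -0.87, -0.0], [-0.87, -0.492, 0.0], [-0.0, -0.0, -1.0]]
ft_force: [-0.1, -0.4, 0.5]
opening: 39.3
finger_force: 0.0
```

```bash
python3 -c "
from h import *
go(599,-159,150,-108)"
```

```text
pos [374.1 248.6 226.6] deg -60.5 t 1.4 op 39.3 F [-0.1 -0.4  0.5]
dp [0.931, 0.01, 0.153] turn [0.0, 0.0001, 0.2639]
```

Call:
jog_arm(jaw=[40,40,40,40,40,40,40,40,40,40,40,40,40,40], dp=[[0.1,0,0],[0.2,0,0],[0.3,0,0],[0.4,0.01,0],[0.5,0.01,0],[0.6,0.01,0.02],[0.7,0.01,0.05],[0.8,0.01,0.08],[0.9,0.01,0.12],[0.931,0.01,0.153],[0.931,0.01,0.153],[0.931,0.01,0.153],[0.931,0.01,0.153],[0.931,0.01,0.153]], turn=[[0,0,0.05],[0,0,0.1],[0,0,0.15],[0,0,0.2],[0,0,0.25],[0,0,0.264],[0,0,0.264],[0,0,0.264],[0,0,0.264],[0,0,0.264],[0,0,0.264],[0,0,0.264],[0,0,0.264],[0,0,0.264]])

```text
time: 3.15
ee_pos: [599.5, -158.2, 151.1]
tool_rot: [[-0.308, -0.952, 0.002], [-0.952, 0.308, 0.0], [-0.001, -0.002, -1.0]]
ft_force: [-0.4, 0.4, 0.7]
opening: 40.2
finger_force: 0.0
```

```bash
python3 -c "
from h import *
im=grab('wrist','w1.png'); print(im['vertical_fov'],im['cx'],im['cy'],np.round(im['T'],2).tolist())
im=grab('top')
for o in carts(im,cloud(im)): print(o)
go(599,-159,22,-108)"
```

```text
65.70646984690485 316.2341161054267 200.68855592528297 [[-0.95, 0.29, 0.1, 573.18], [0.31, 0.9, 0.29, -238.97], [-0.0, 0.31, -0.95, 308.41], [0.0, 0.0, 0.0, 1.0]]
([690.2, -380.8, 92.1, 88.1, -28.7, 22.2], [438.0, 172.0], 709)
([559.9, 551.8, 101.5, 40.6, -59.2, 19.3], [127.0, 208.0], 356)
([529.4, -318.0, 100.7, 45.8, 74.1, 20.2], [418.0, 225.0], 404)
([481.3, -906.0, 113.7, 93.3, -88.9, 19.9], [621.0, 247.0], 900)
([395.9, -847.5, 219.1, 157.9, 46.5, 19.9], [603.0, 279.0], 2349)
([441.1, -136.7, 98.4, 44.9, -81.9, 20.5], [357.0, 254.0], 409)
([398.2, 472.8, 88.6, 42.5, 12.8, 22.1], [147.0, 266.0], 389)
pos [ 599.4 -158.5  150.8] deg -107.95 t 3.25 op 39.9 F [ 0.1 -1.1  0.1]
dp [0.0012, 0.0008, 0.2576] turn [-0.0003, 0.0001, 0.0003]
```

View pics/w1.png

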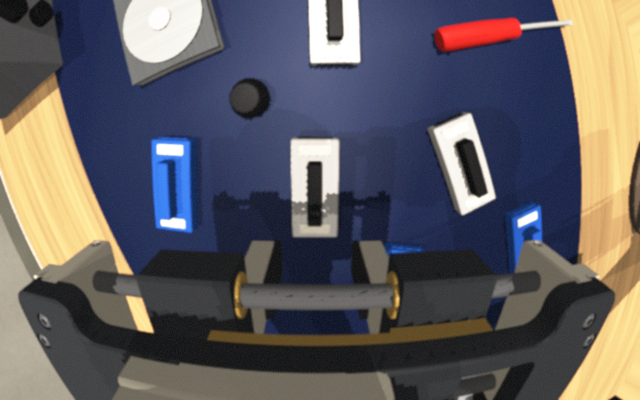

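The wrist view shows the target cartridge (315,187) upright and centred between the fingers, so I can descend.

Call:
jog_arm(jaw=[40,40,40,40,40,40,12,10,8,8,8,8], dp=[[0,0,0.08],[0,0,0.16],[0,0,0.22],[0.001,0,0.254],[0.001,0,0.254],[0.001,0,0.254],[0.001,0,0.254],[0.001,0,0.254],[0.001,0,0.254],[0.001,0,0.254],[0.001,0,0.254],[0.001,0,0.254]], turn=[[0,0,0],[0,0,0],[0,0,0],[0,0,0],[0,0,0],[0,0,0],[0,0,0],[0,0,0],[0,0,0],[0,0,0],[0,0,0],[0,0,0]], squeeze=30)

```text
time: 4.75
ee_pos: [599.8, -159.6, 23.5]
tool_rot: [[-0.309, -0.951, 0.001], [-0.951, 0.309, -0.0], [-0.0, -0.001, -1.0]]
ft_force: [1.3, 0.2, 4.0]
opening: 13.6
finger_force: 30.0
```

Call:
jog_arm(jaw=[8,8,8,8,8], dp=[[0,0,-0.08],[0,0,-0.16],[0,0,-0.24],[0,0,-0.24],[0,0,-0.24]], turn=[[0,0,0],[0,0,0],[0,0,0],[0,0,0],[0,0,0]])

```text
time: 5.38
ee_pos: [597.9, -159.2, 141.8]
tool_rot: [[-0.309, -0.951, -0.002], [-0.951, 0.309, 0.001], [-0.0, 0.002, -1.0]]
ft_force: [-0.5, -0.2, -3.3]
opening: 13.8
finger_force: 30.0
```

```bash
python3 -c "
from h import *
go(545.5,134.5,143,0)"
```

```text
pos [ 597.9 -159.2  141.8] deg -108.02 t 5.375 op 13.8 F [-0.5 -0.2 -3.3]
dp [-0.5263, 0.2814, -0.0018] turn [0.0005, 0.0007, -0.6001]
```

Call:
jog_arm(jaw=[8,8,8,8,8,8,8,8,8,8,8,8,8,8,8,8], dp=[[-0.05,0.03,0],[-0.1,0.05,0],[-0.15,0.08,0],[-0.2,0.11,0],[-0.25,0.13,0],[-0.3,0.16,0],[-0.35,0.19,0],[-0.4,0.21,0],[-0.45,0.24,0],[-0.5,0.27,0],[-0.526,0.281,0],[-0.526,0.281,0],[-0.526,0.281,0],[-0.526,0.281,0],[-0.526,0.281,0],[-0.526,0.281,0]], turn=[[0,0,-0.05],[0,0,-0.1],[0,0,-0.15],[0,0,-0.2],[0,0,-0.25],[0,0,-0.3],[0,0,-0.35],[0,0,-0.4],[0,0,-0.45],[0,0,-0.5],[0,0,-0.55],[0,0,-0.6],[0,0,-0.6],[0,0,-0.6],[0,0,-0.6],[0,0,-0.6]])

```text
time: 7.38
ee_pos: [546.7, 133.8, 143.0]
tool_rot: [[1.0, -0.001, -0.0], [-0.001, -1.0, -0.0], [-0.0, 0.0, -1.0]]
ft_force: [0.1, 1.0, -2.4]
opening: 13.8
finger_force: 30.0
```

```bash
python3 -c "
from h import *
im=grab('wrist','w2.png')
im=grab('top')
for o in carts(im,cloud(im)): print(o)
go(545.5,134.5,100,0)"
```

```text
([690.8, -379.0, 91.7, 91.1, 55.6, 22.0], [438.0, 172.0], 718)
([563.7, 553.9, 103.7, 29.8, -57.5, 19.1], [126.0, 208.0], 253)
([529.7, -317.6, 99.5, 45.8, 73.5, 20.2], [418.0, 225.0], 405)
([481.4, -906.1, 110.8, 93.4, -88.9, 19.9], [621.0, 247.0], 902)
([396.0, -847.3, 220.3, 155.9, 47.3, 20.0], [603.0, 279.0], 2352)
([441.2, -136.7, 99.1, 45.1, -81.8, 20.4], [357.0, 254.0], 418)
pos [546.7 133.9 143.1] deg -0.03 t 7.475 op 13.8 F [-0.1 -0.4 -2.3]
dp [-0.0024, -0.0012, 0.0862] turn [-0.0, -0.0, -0.0002]
```

View pics/w2.png

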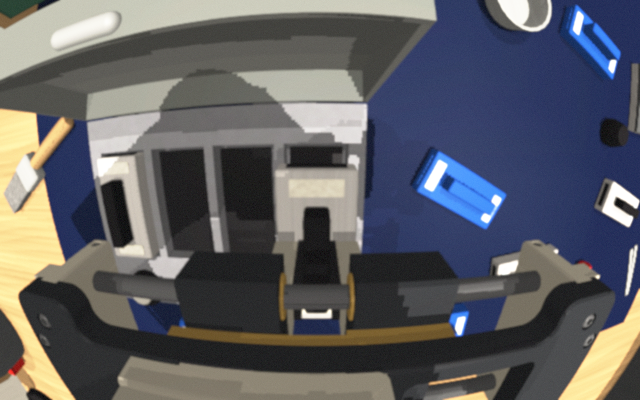

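Wrist view: cartridge held squarely over bay 0 (about (317,190)), bays 1 and 2 visible at (245,200) and (185,200), drive0 at (120,200). I'll check the alignment using wrist depth.

```bash
cat >> h.py <<'E'
def wcloud(im):
    f=200/np.tan(np.radians(im['vertical_fov'])/2)
    v,u=np.mgrid[0:400,0:640]
    a,b=u-im['cx'],v-im['cy']; r=np.hypot(a,b)+1e-9; th=r/f
    d=im['depth'].astype(float); k=d*np.tan(th)/r
    P=np.stack([a*k,b*k,d],-1); T=np.array(im['T'])
    W=P@T[:3,:3].T+T[:3,3]; W[d==0]=np.nan
    return W
def ext(W,m): # robust extents of mask points
    p=W[m]; return np.round([*np.nanpercentile(p[:,0],[2,98]),*np.nanpercentile(p[:,1],[2,98]),np.nanmedian(p[:,2])],1).tolist(),int(m.sum())
E
python3 - <<'E'
from h import *
im=grab('wrist'); W=wcloud(im); z=W[...,2]
m=np.zeros_like(z,bool); m[130:270,70:370]=1
deck=m&(z>51)&(z<59)
print('deck',ext(W,deck))
fl=(m&(z>40)&(z<51)).astype(np.uint8)
fl=cv2.erode(fl,np.ones((3,3),np.uint8))
n,l,st,c=cv2.connectedComponentsWithStats(fl)
for i in range(1,n):
    if st[i,4]>150: print('floor',c[i].round(),ext(W,l==i))
hsv=cv2.cvtColor(im['pixels'],cv2.COLOR_RGB2HSV)
d0=m&(z>60)&(z<72)&(W[...,1]>270); print('drive0 block',ext(W,d0))
d0=m&(z>80)&(z<95)&(W[...,1]>270); print('drive0 rib',ext(W,d0))
c=m&(z>105)&(z<135); print('held',ext(W,c))
# deck divider strips: y ranges of deck at x~545
s=deck&(abs(W[...,0]-545)<15); print(np.histogram(W[s][:,1],bins=np.arange(90,362,4)))
s=deck&(abs(W[...,1]-194)<15); print(np.histogram(W[s][:,0],bins=np.arange(480,640,4)))
E
```

```text
deck ([480.1, 616.8, 95.1, 351.2, 54.1], 9545)
floor [316. 154.] ([583.0, 594.3, 113.7, 153.7, 46.2], 656)
floor [249. 198.] ([501.2, 593.4, 172.8, 213.7, 46.1], 4624)
floor [185. 200.] ([499.2, 593.4, 232.8, 279.8, 46.1], 4311)
drive0 block ([498.9, 595.8, 290.2, 333.2, 66.0], 2806)
drive0 rib ([518.2, 575.7, 305.8, 319.5, 85.6], 944)
held ([595.6, 597.4, 112.4, 154.6, 130.1], 398)
(array([  5, 156,  38,   0,   0,   0,   0,   0,   0,   0,   0,   0,   0,
         0,   0,   0,   0,   0,   0,   0,   0,   0,   0,   0,   0,   0,
         0,   0,   0,   0,   0,   0, 116, 139,  57,   0,   0,   0,   0,
         0,   0,   0,   0,   0,   0,   0,   0, 121, 108,  64, 129,   0,
         0,   0,   0,   0,   0,   0,   0,   0,   0,   0,   0,   0,  53,
        66,   2]), array([ 90,  94,  98, 102, 106, 110, 114, 118, 122, 126, 130, 134, 138,
       142, 146, 150, 154, 158, 162, 166, 170, 174, 178, 182, 186, 190,
       194, 198, 202, 206, 210, 214, 218, 222, 226, 230, 234, 238, 242,
       246, 250, 254, 258, 262, 266, 270, 274, 278, 282, 286, 290, 294,
       298, 302, 306, 310, 314, 318, 322, 326, 330, 334, 338, 342, 346,
       350, 354, 358]))
(array([  0,   0,   0,   0,   0,   0,   0,   0,   0,   0,   0,   0,   0,
         0,   0,   0,   0,   0,   0,   0,   0,   0,   0,   0,   0,   0,
         0,   0,   0,  42, 173, 171, 154,   0,   0,   0,   0,   0,   0]), array([480, 484, 488, 492, 496, 500, 504, 508, 512, 516, 520, 524, 528,
       532, 536, 540, 544, 548, 552, 556, 560, 564, 568, 572, 576, 580,
       584, 588, 592, 596, 600, 604, 608, 612, 616, 620, 624, 628, 632,
       636]))
```

Call:
jog_arm(jaw=[8,8,8,8,8,8,8,8], dp=[[-0.0015,-0.0005,0.04],[-0.0015,-0.0005,0.08],[-0.0015,-0.0005,0.11],[-0.0015,-0.0005,0.12],[-0.0015,-0.0005,0.13],[-0.0015,-0.0005,0.14],[-0.0015,-0.0005,0.142],[-0.0015,-0.0005,0.142]], turn=[[0,0,0],[0,0,0],[0,0,0],[0,0,0],[0,0,0],[0,0,0],[0,0,0],[0,0,0]])

```text
time: 8.52
ee_pos: [546.1, 134.3, 72.2]
tool_rot: [[1.0, 0.0, 0.0], [0.0, -1.0, 0.0], [0.0, -0.0, -1.0]]
ft_force: [0.1, 0.1, -2.7]
opening: 13.6
finger_force: 30.0
```

No contact down to 72, so it is in the slot. I'll press on gently.

Call:
jog_arm(jaw=[8,8,8,8,8,8,8,8], dp=[[0,0,0.005],[0,0,0.01],[0,0,0.015],[0,0,0.02],[0,0,0.024],[0,0,0.026],[0,0,0.027],[0,0,0.027]], turn=[[0,0,0],[0,0,0],[0,0,0],[0,0,0],[0,0,0],[0,0,0],[0,0,0],[0,0,0]])

```text
time: 9.52
ee_pos: [546.5, 134.5, 60.4]
tool_rot: [[1.0, 0.001, 0.002], [0.001, -1.0, 0.0], [0.002, -0.0, -1.0]]
ft_force: [-5.6, -0.8, 14.0]
opening: 13.6
finger_force: 30.0
```

Call:
jog_arm(jaw=[8,8,8], dp=[[0,0,0.003],[0,0,0.005],[0,0,0.005]], turn=[[0,0,0],[0,0,0],[0,0,0]])

```text
time: 9.9
ee_pos: [546.7, 134.5, 60.2]
tool_rot: [[1.0, 0.002, 0.003], [0.002, -1.0, 0.0], [0.003, -0.0, -1.0]]
ft_force: [-14.5, -1.5, 36.3]
opening: 13.7
finger_force: 30.0
```

Call:
jog_arm(jaw=[36,36,36,36,36,36,36,36], dp=[[0,0,-0.005],[0,0,-0.005],[0,0,-0.005],[0,0,-0.08],[0,0,-0.16],[0,0,-0.24],[0,0,-0.24],[0,0,-0.24]], turn=[[0,0,0],[0,0,0],[0,0,0],[0,0,0],[0,0,0],[0,0,0],[0,0,0],[0,0,0]])

```text
time: 10.9
ee_pos: [545.5, 134.1, 175.3]
tool_rot: [[1.0, -0.0, -0.001], [-0.0, -1.0, -0.0], [-0.001, 0.0, -1.0]]
ft_force: [-0.9, 0.8, -0.2]
opening: 36.1
finger_force: 0.0
```

```bash
python3 - <<'E'
from h import *
im=grab('wrist'); W=wcloud(im); z=W[...,2]
for y in (134,194,254,314):
    m=(abs(W[...,0]-546)<50)&(abs(W[...,1]-y)<24)&(z<120)&(z>30)
    print(y,'block',ext(W,m&(z>50)&(z<71)),'rib',ext(W,m&(z>72)&(z<95)))
im=grab('top')
for o in carts(im,cloud(im)): print(o)
go(530,-317.5,176,-106)
E
```

```text
134 block ([498.0, 594.9, 112.1, 156.4, 56.1], 3904) rib ([517.8, 575.3, 127.8, 141.0, 76.0], 1045)
  return np.nanmean(a, axis, out=out, keepdims=keepdims)
Traceback (most recent call last):
  File "h.py", line 46, in ext
    p=W[m]; return np.round([*np.nanpercentile(p[:,0],[2,98]),*np.nanpercentile(p[:,1],[2,98]),np.nanmedian(p[:,2])],1).tolist(),int(m.sum())
                            ^^^^^^^^^^^^^^^^^^^^^^^^^^^^^^^^^^^^^^^^^^^^^^^^^^^^^^^^^^^^^^^^^^^^^^^^^^^^^^^^^^^^^^^^
TypeError: Value after * must be an iterable, not numpy.float64
```

Drive 1 is home (top at 56 against 66 for the proud drive0). Next cartridge.

```bash
python3 - <<'E'
from h import *
im=grab('top')
for o in carts(im,cloud(im)): print(o)
go(530,-317.5,150,-106)
E
```

```text
([690.3, -379.8, 91.7, 91.5, -6.0, 21.9], [437.0, 172.0], 718)
([529.4, -317.9, 100.5, 46.1, 73.3, 20.3], [418.0, 225.0], 403)
([481.3, -906.1, 113.3, 93.4, -88.9, 19.8], [621.0, 247.0], 905)
([396.3, -847.1, 218.0, 156.4, 47.3, 19.9], [603.0, 279.0], 2353)
([441.1, -136.6, 98.8, 44.9, -81.9, 20.2], [357.0, 254.0], 418)
pos [545.3 133.9 174.6] deg 0.0 t 11.0 op 36.0 F [-0.5 -0.1  0.1]
dp [-0.0304, 0.9028, 0.0503] turn [0.0009, 0.0002, 0.5889]
```

Call:
jog_arm(jaw=[40,40,40,40,40,40,40,40,40,40,40,40,40,40,40,40], dp=[[0,0.08,0],[0,0.16,0],[-0.01,0.24,0],[-0.01,0.32,0],[-0.02,0.4,0.01],[-0.02,0.48,0.02],[-0.03,0.56,0.03],[-0.03,0.64,0.04],[-0.03,0.72,0.05],[-0.03,0.8,0.05],[-0.031,0.88,0.05],[-0.031,0.903,0.05],[-0.031,0.903,0.05],[-0.031,0.903,0.05],[-0.031,0.903,0.05],[-0.031,0.903,0.05]], turn=[[0,0,0.05],[0,0,0.1],[0,0,0.15],[0,0,0.2],[0,0,0.25],[0,0,0.3],[0,0,0.35],[0,0,0.4],[0,0,0.45],[0,0,0.5],[0,0,0.55],[0,0,0.589],[0,0,0.589],[0,0,0.589],[0,0,0.589],[0,0,0.589]])

```text
time: 13.0
ee_pos: [530.8, -316.6, 151.2]
tool_rot: [[-0.274, -0.962, 0.0], [-0.962, 0.274, -0.0], [-0.0, -0.0, -1.0]]
ft_force: [-1.1, 0.0, 0.8]
opening: 39.9
finger_force: 0.0
```

```bash
cat >> h.py <<'E'
def tgt(deg,x,y):
    im=grab('wrist'); W=wcloud(im); z=W[...,2]
    m=(z>13)&(z<30)&(np.hypot(W[...,0]-x,W[...,1]-y)<90)
    hsv=cv2.cvtColor(im['pixels'],cv2.COLOR_RGB2HSV); m&=(hsv[...,1]<60)&(hsv[...,2]>90)
    n,l,st,c=cv2.connectedComponentsWithStats(m.astype(np.uint8))
    for i in range(1,n):
        if st[i,4]>500: print('wrist white',c[i].round(),st[i,4],cv2.minAreaRect(W[l==i][:,:2].astype(np.float32)))
E
python3 - <<'E'
from h import *
tgt(-106,530,-317)
im=grab('top')
for o in carts(im,cloud(im))[:5]: print(o)
go(529.5,-317.7,23.5,-106.3)
E
```

```text
wrist white [315. 184.] 3650 ((531.5340576171875, -319.0267333984375), (100.17525482177734, 46.51410675048828), 73.54206848144531)
([561.3, 552.5, 103.0, 40.2, -60.7, 19.1], [127.0, 208.0], 357)
([481.3, -901.6, 120.9, 93.6, -88.9, 20.1], [621.0, 247.0], 908)
([395.0, -847.3, 220.9, 157.0, 47.3, 20.0], [603.0, 279.0], 2347)
([397.9, 473.7, 88.8, 42.7, 12.0, 22.5], [147.0, 266.0], 390)
pos [ 530.7 -316.8  151.3] deg -105.94 t 13.1 op 40.0 F [ 0.2  0.1 -0.1]
dp [0.0024, 0.0019, 0.2555] turn [-0.0001, 0.0, 0.002]
```

Call:
jog_arm(jaw=[40,40,40,40,40,40,12,10,8,8,8,8], dp=[[0.002,0,0.08],[0.002,0.001,0.16],[0.002,0.001,0.22],[0.002,0.001,0.255],[0.002,0.001,0.255],[0.002,0.001,0.255],[0.002,0.001,0.255],[0.002,0.001,0.255],[0.002,0.001,0.255],[0.002,0.001,0.255],[0.002,0.001,0.255],[0.002,0.001,0.255]], turn=[[0,0,0.002],[0,0,0.002],[0,0,0.002],[0,0,0.002],[0,0,0.002],[0,0,0.002],[0,0,0.002],[0,0,0.002],[0,0,0.002],[0,0,0.002],[0,0,0.002],[0,0,0.002]], squeeze=30)

```text
time: 14.6
ee_pos: [530.4, -318.2, 24.1]
tool_rot: [[-0.282, -0.96, 0.001], [-0.96, 0.282, -0.0], [0.0, -0.001, -1.0]]
ft_force: [1.6, 0.9, 5.7]
opening: 13.8
finger_force: 30.0
```

Call:
jog_arm(jaw=[8,8,8,8,8], dp=[[0,0,-0.08],[0,0,-0.16],[0,0,-0.24],[0,0,-0.24],[0,0,-0.24]], turn=[[0,0,0],[0,0,0],[0,0,0],[0,0,0],[0,0,0]])

```text
time: 15.22
ee_pos: [528.7, -317.5, 142.2]
tool_rot: [[-0.282, -0.959, -0.002], [-0.959, 0.282, 0.001], [-0.001, 0.002, -1.0]]
ft_force: [-0.2, 1.1, -2.4]
opening: 13.4
finger_force: 30.0
```

```bash
python3 -c "
from h import *
go(546,194.3,143,0)"
```

```text
pos [ 528.7 -317.5  142.2] deg -106.4 t 15.225 op 13.4 F [-0.2  1.1 -2.4]
dp [-0.9917, 0.2558, -0.0002] turn [0.0003, 0.0008, -0.5911]
```

Call:
jog_arm(jaw=[8,8,8,8,8,8,8,8,8,8,8,8,8,8,8,8,8], dp=[[-0.08,0.02,0],[-0.16,0.04,0],[-0.24,0.06,0],[-0.32,0.08,0],[-0.4,0.1,0],[-0.48,0.12,0],[-0.56,0.14,0],[-0.64,0.16,0],[-0.72,0.18,0],[-0.8,0.2,0],[-0.88,0.22,0],[-0.96,0.24,0],[-0.992,0.256,0],[-0.992,0.256,0],[-0.992,0.256,0],[-0.992,0.256,0],[-0.992,0.256,0]], turn=[[0,0,-0.05],[0,0,-0.1],[0,0,-0.15],[0,0,-0.2],[0,0,-0.25],[0,0,-0.3],[0,0,-0.35],[0,0,-0.4],[0,0,-0.45],[0,0,-0.5],[0,0,-0.55],[0,0,-0.591],[0,0,-0.591],[0,0,-0.591],[0,0,-0.591],[0,0,-0.591],[0,0,-0.591]])

```text
time: 17.35
ee_pos: [546.8, 193.2, 143.6]
tool_rot: [[1.0, -0.001, 0.0], [-0.001, -1.0, 0.0], [0.0, -0.0, -1.0]]
ft_force: [0.6, -0.0, -2.1]
opening: 13.7
finger_force: 30.0
```

```bash
python3 - <<'E'
from h import *
im=grab('wrist'); W=wcloud(im); z=W[...,2]
m=np.zeros_like(z,bool); m[100:270,70:400]=1
print('held',ext(W,m&(z>105)&(z<135)))
deck=m&(z>51)&(z<59); s=deck&(abs(W[...,0]-602)<3); 
s=deck&(abs(W[...,1]-194)<15)&(W[...,0]>570); print('slot far edge',np.nanpercentile(W[s][:,0],[1,5,50]))
fl=m&(z>40)&(z<51)&(abs(W[...,0]-590)<8)&(abs(W[...,1]-194)<28); print('floor',ext(W,fl))
go(546,194.3,72,0)
E
```

```text
held ([596.0, 646.5, 171.9, 352.9, 128.7], 532)
slot far edge [599.39648192 600.83910072 615.48887082]
floor ([583.1, 595.2, 167.7, 219.6, 46.2], 841)
pos [546.8 193.3 143.7] deg -0.05 t 17.4 op 13.4 F [-0.5 -0.3 -2.7]
dp [-0.0017, -0.002, 0.1434] turn [-0.0, -0.0, -0.0003]
```

Call:
jog_arm(jaw=[8,8,8,8,8,8,8,8], dp=[[-0.0015,-0.001,0.04],[-0.0015,-0.001,0.08],[-0.0015,-0.001,0.11],[-0.0015,-0.001,0.12],[-0.0015,-0.001,0.13],[-0.0015,-0.001,0.14],[-0.0015,-0.001,0.142],[-0.0015,-0.001,0.142]], turn=[[0,0,0],[0,0,0],[0,0,0],[0,0,0],[0,0,0],[0,0,0],[0,0,0],[0,0,0]])

```text
time: 18.4
ee_pos: [546.1, 194.5, 72.7]
tool_rot: [[1.0, 0.0, 0.0], [0.0, -1.0, 0.0], [0.0, -0.0, -1.0]]
ft_force: [-0.4, 0.3, -2.5]
opening: 13.8
finger_force: 30.0
```

Call:
jog_arm(jaw=[8,8,8,8,8,8,8,8,8], dp=[[0,0,0.005],[0,0,0.01],[0,0,0.015],[0,0,0.02],[0,0,0.024],[0,0,0.026],[0,0,0.028],[0,0,0.029],[0,0,0.029]], turn=[[0,0,0],[0,0,0],[0,0,0],[0,0,0],[0,0,0],[0,0,0],[0,0,0],[0,0,0],[0,0,0]])

```text
time: 19.52
ee_pos: [546.6, 194.7, 60.9]
tool_rot: [[1.0, 0.001, 0.002], [0.001, -1.0, 0.001], [0.002, -0.001, -1.0]]
ft_force: [-8.7, -1.4, 21.7]
opening: 14.0
finger_force: 30.0
```

Grasp offset 24.1 puts home at 61.1, so this one is home. Releasing and moving on to the third cartridge.

Call:
jog_arm(jaw=[36,36,36,36,36,36,36,36], dp=[[0,0,-0.004],[0,0,-0.004],[0,0,-0.004],[0,0,-0.08],[0,0,-0.16],[0,0,-0.24],[0,0,-0.24],[0,0,-0.24]], turn=[[0,0,0],[0,0,0],[0,0,0],[0,0,0],[0,0,0],[0,0,0],[0,0,0],[0,0,0]])

```text
time: 20.52
ee_pos: [545.6, 194.3, 177.5]
tool_rot: [[1.0, 0.0, -0.001], [0.0, -1.0, -0.0], [-0.001, 0.0, -1.0]]
ft_force: [0.5, 0.0, -1.0]
opening: 35.9
finger_force: 0.0
```

```bash
python3 - <<'E'
from h import *
im=grab('wrist'); W=wcloud(im); z=W[...,2]
for y in (134,194,314):
    m=(abs(W[...,0]-546)<50)&(abs(W[...,1]-y)<22)
    print(y,'block',ext(W,m&(z>50)&(z<71)))
im=grab('top')
for o in carts(im,cloud(im)): print(o)
go(441,-136.7,150,-82)
E
```

```text
134 block ([498.8, 595.1, 112.9, 155.4, 56.2], 3454)
194 block ([499.3, 594.9, 172.7, 215.3, 56.2], 3616)
314 block ([498.4, 594.9, 292.5, 334.9, 66.2], 2730)
([691.1, -379.0, 91.1, 90.8, 63.2, 22.1], [438.0, 172.0], 718)
([481.3, -907.6, 109.4, 93.2, -88.9, 19.9], [621.0, 247.0], 902)
([395.3, -847.6, 220.7, 156.6, 47.3, 20.2], [603.0, 279.0], 2347)
([441.1, -136.6, 98.6, 45.0, -81.8, 20.4], [357.0, 254.0], 418)
([397.9, 473.6, 89.0, 42.1, 15.0, 22.6], [147.0, 266.0], 379)
pos [545.4 194.  176.7] deg 0.0 t 20.625 op 36.0 F [-0.7 -0.6 -0.8]
dp [-0.2087, 0.6614, 0.0546] turn [0.0007, 0.0002, 0.4556]
```

Call:
jog_arm(jaw=[40,40,40,40,40,40,40,40,40,40,40,40,40], dp=[[-0.02,0.07,0],[-0.05,0.15,0],[-0.07,0.22,0],[-0.09,0.3,0],[-0.12,0.37,0.01],[-0.14,0.45,0.02],[-0.17,0.53,0.03],[-0.19,0.61,0.04],[-0.209,0.661,0.055],[-0.209,0.661,0.055],[-0.209,0.661,0.055],[-0.209,0.661,0.055],[-0.209,0.661,0.055]], turn=[[0,0,0.05],[0,0,0.1],[0,0,0.15],[0,0,0.2],[0,0,0.25],[0,0,0.3],[0,0,0.35],[0,0,0.4],[0,0,0.45],[0,0,0.455],[0,0,0.455],[0,0,0.455],[0,0,0.455]])

```text
time: 22.25
ee_pos: [441.9, -135.6, 150.6]
tool_rot: [[0.143, -0.99, 0.0], [-0.99, -0.143, 0.0], [0.0, -0.0, -1.0]]
ft_force: [-0.5, 0.3, 0.5]
opening: 40.1
finger_force: 0.0
```

```bash
python3 - <<'E'
from h import *
tgt(-82,441,-137)
go(441,-136.8,23.5,-82)
E
```

```text
wrist white [316. 184.] 3594 ((442.9461364746094, -137.94943237304688), (46.372032165527344, 100.76849365234375), 7.917122840881348)
pos [ 441.8 -135.6  150.6] deg -81.8 t 22.3 op 40.1 F [-0.3  0.3  0.2]
dp [0.0021, 0.002, 0.2542] turn [-0.0, 0.0, 0.0011]
```

Call:
jog_arm(jaw=[40,40,40,40,40,40,12,10,8,8,8,8], dp=[[0.003,0,0.08],[0.003,0,0.16],[0.003,0,0.22],[0.003,0,0.254],[0.003,0,0.254],[0.003,0,0.254],[0.003,0,0.254],[0.003,0,0.254],[0.003,0,0.254],[0.003,0,0.254],[0.003,0,0.254],[0.003,0,0.254]], turn=[[0,0,0],[0,0,0],[0,0,0],[0,0,0],[0,0,0],[0,0,0],[0,0,0],[0,0,0],[0,0,0],[0,0,0],[0,0,0],[0,0,0]], squeeze=30)

```text
time: 23.8
ee_pos: [442.1, -137.6, 23.9]
tool_rot: [[0.141, -0.99, 0.001], [-0.99, -0.141, -0.0], [0.0, -0.001, -1.0]]
ft_force: [-1.5, 0.7, 6.2]
opening: 13.8
finger_force: 30.0
```

Call:
jog_arm(jaw=[8,8,8,8,8], dp=[[0,0,-0.08],[0,0,-0.16],[0,0,-0.24],[0,0,-0.24],[0,0,-0.24]], turn=[[0,0,0],[0,0,0],[0,0,0],[0,0,0],[0,0,0]])

```text
time: 24.42
ee_pos: [441.0, -137.5, 142.8]
tool_rot: [[0.141, -0.99, -0.001], [-0.99, -0.141, 0.0], [-0.001, 0.001, -1.0]]
ft_force: [-0.2, -0.3, -1.6]
opening: 13.6
finger_force: 30.0
```

```bash
python3 -c "
from h import *
go(546,254.3,143,0)"
```

```text
pos [ 441.  -137.5  142.8] deg -81.91 t 24.425 op 13.6 F [-0.2 -0.3 -1.6]
dp [-0.7462, -0.3181, -0.0002] turn [0.0001, 0.0003, -0.4551]
```

Call:
jog_arm(jaw=[8,8,8,8,8,8,8,8,8,8,8,8,8,8], dp=[[-0.08,-0.03,0],[-0.16,-0.07,0],[-0.24,-0.1,0],[-0.32,-0.14,0],[-0.4,-0.17,0],[-0.48,-0.2,0],[-0.56,-0.24,0],[-0.64,-0.27,0],[-0.72,-0.3,0],[-0.746,-0.318,0],[-0.746,-0.318,0],[-0.746,-0.318,0],[-0.746,-0.318,0],[-0.746,-0.318,0]], turn=[[0,0,-0.05],[0,0,-0.1],[0,0,-0.15],[0,0,-0.2],[0,0,-0.25],[0,0,-0.3],[0,0,-0.35],[0,0,-0.4],[0,0,-0.45],[0,0,-0.455],[0,0,-0.455],[0,0,-0.455],[0,0,-0.455],[0,0,-0.455]])

```text
time: 26.18
ee_pos: [546.5, 253.4, 143.8]
tool_rot: [[1.0, -0.001, 0.0], [-0.001, -1.0, 0.0], [0.0, -0.0, -1.0]]
ft_force: [-0.1, -0.3, -0.9]
opening: 14.0
finger_force: 30.0
```

```bash
python3 - <<'E'
from h import *
im=grab('wrist'); W=wcloud(im); z=W[...,2]
m=np.zeros_like(z,bool); m[100:270,70:400]=1
print('held',ext(W,m&(z>105)&(z<135)&(W[...,0]<610)))
fl=m&(z>40)&(z<51)&(abs(W[...,0]-590)<8)&(abs(W[...,1]-254)<28); print('floor',ext(W,fl))
go(546,254.2,72.5,0)
E
```

```text
held ([595.9, 597.5, 232.1, 274.1, 130.2], 416)
floor ([582.8, 594.9, 227.8, 279.7, 46.2], 833)
pos [546.6 253.6 143.9] deg -0.03 t 26.225 op 13.7 F [-0.4 -0.1 -1.3]
dp [-0.0012, -0.0012, 0.1427] turn [-0.0001, -0.0001, -0.0002]
```

Call:
jog_arm(jaw=[8,8,8,8,8,8,8,8], dp=[[-0.0015,-0.001,0.04],[-0.0015,-0.001,0.08],[-0.0015,-0.001,0.11],[-0.0015,-0.001,0.12],[-0.0015,-0.001,0.13],[-0.0015,-0.001,0.14],[-0.0015,-0.001,0.142],[-0.0015,-0.001,0.142]], turn=[[0,0,0],[0,0,0],[0,0,0],[0,0,0],[0,0,0],[0,0,0],[0,0,0],[0,0,0]])

```text
time: 27.22
ee_pos: [545.9, 254.7, 72.7]
tool_rot: [[1.0, 0.0, 0.0], [0.0, -1.0, 0.0], [0.0, -0.0, -1.0]]
ft_force: [0.4, -0.5, -1.1]
opening: 13.6
finger_force: 30.0
```

Call:
jog_arm(jaw=[8,8,8,8,8,8,8,8,8], dp=[[0,0,0.005],[0,0,0.01],[0,0,0.015],[0,0,0.02],[0,0,0.024],[0,0,0.026],[0,0,0.028],[0,0,0.029],[0,0,0.029]], turn=[[0,0,0],[0,0,0],[0,0,0],[0,0,0],[0,0,0],[0,0,0],[0,0,0],[0,0,0],[0,0,0]])

```text
time: 28.35
ee_pos: [546.3, 254.9, 60.8]
tool_rot: [[1.0, 0.001, 0.002], [0.001, -1.0, 0.001], [0.002, -0.001, -1.0]]
ft_force: [-8.1, -2.0, 19.2]
opening: 13.6
finger_force: 30.0
```

Call:
jog_arm(jaw=[36,36,36,36,36,10,0,0,0,0,0], dp=[[0,0,-0.004],[0,0,-0.004],[0,0,-0.004],[0,0,-0.08],[0,0,-0.16],[0,-0.05,-0.16],[0,-0.118,-0.16],[0,-0.118,-0.16],[0,-0.118,-0.16],[0,-0.118,-0.16],[0,-0.118,-0.16]], turn=[[0,0,0],[0,0,0],[0,0,0],[0,0,0],[0,0,0],[0,0,0],[0,0,0],[0,0,0],[0,0,0],[0,0,0],[0,0,0]])

```text
time: 29.72
ee_pos: [545.8, 313.0, 138.0]
tool_rot: [[1.0, -0.0, -0.0], [-0.0, -1.0, -0.0], [-0.0, 0.0, -1.0]]
ft_force: [-0.8, 0.2, 0.4]
opening: 0.2
finger_force: 0.0
```

```bash
python3 - <<'E'
from h import *
im=grab('wrist'); W=wcloud(im); z=W[...,2]
m=(abs(W[...,0]-546)<50)
for y in (134,194,254): print(y,ext(W,m&(abs(W[...,1]-y)<22)&(z>50)&(z<71)))
print('rib0',ext(W,m&(abs(W[...,1]-314)<22)&(z>76)&(z<95)))
go(546,313.5,88,0)
E
```

```text
134 ([498.1, 595.0, 114.6, 155.4, 56.5], 2711)
194 ([499.2, 595.0, 173.0, 215.4, 56.4], 3505)
254 ([506.3, 595.3, 232.9, 275.4, 56.3], 3981)
rib0 ([531.4, 576.3, 307.0, 320.1, 86.0], 1176)
pos [545.9 313.1 138.1] deg -0.02 t 29.775 op 0.3 F [-1.   0.5  0.7]
dp [0.0003, -0.0008, 0.1002] turn [0.0, 0.0, -0.0001]
```

Call:
jog_arm(jaw=[0,0,0,0,0,0,0,0,0,0], dp=[[0,-0.001,0.05],[0,-0.001,0.09],[0,-0.001,0.1],[0,-0.001,0.106],[0,-0.001,0.112],[0,-0.001,0.118],[0,-0.001,0.122],[0,-0.001,0.125],[0,-0.001,0.127],[0,-0.001,0.127]], turn=[[0,0,0],[0,0,0],[0,0,0],[0,0,0],[0,0,0],[0,0,0],[0,0,0],[0,0,0],[0,0,0],[0,0,0]])

```text
time: 31.02
ee_pos: [545.3, 313.2, 77.2]
tool_rot: [[1.0, 0.001, -0.0], [0.001, -1.0, -0.001], [-0.0, 0.001, -1.0]]
ft_force: [-9.0, -4.0, 16.4]
opening: 0.8
finger_force: 8.1
```

Call:
jog_arm(jaw=[0,0,0,0,0,0], dp=[[0,0,-0.05],[0,0,-0.15],[0,0,-0.25],[-0.1,0,-0.37],[-0.1,0,-0.39],[-0.1,0,-0.39]], turn=[[0,0,0],[0,0,0],[0,0,0],[0,0,0],[0,0,0],[0,0,0]])

```text
time: 31.78
ee_pos: [496.2, 314.9, 273.3]
tool_rot: [[1.0, 0.001, 0.004], [0.001, -1.0, 0.005], [0.004, -0.005, -1.0]]
ft_force: [-0.5, -0.1, -0.3]
opening: 0.2
finger_force: 0.0
```

```bash
python3 - <<'E'
from h import *
im=grab('wrist'); W=wcloud(im); z=W[...,2]
m=(abs(W[...,0]-546)<50)
for y in (134,194,254,313): print(y,ext(W,m&(abs(W[...,1]-y)<22)&(z>50)&(z<71)))
t=grab('top','top2.png'); T=cloud(t); z=T[...,2]
m=(abs(T[...,1]-150)<25)&(T[...,0]>615)&(T[...,0]<760)&(z>60)
p=T[m]; print('cover prof n',len(p)); o=np.argsort(p[:,2]); print(p[o][::max(1,len(p)//12)].round(0)[:,[0,2]].tolist())
i=np.argmax(np.where(m,z,0)); print('top',T.reshape(-1,3)[i])
k=(T[...,0]>640)&(T[...,0]<900)&(T[...,1]>60)&(T[...,1]<420)&(z>60)
for y in range(80,420,40):
    q=T[k&(abs(T[...,1]-y)<20)&(T[...,0]>730)]
    print(y,len(q),(q[:,0].min().round(),q[:,2].max().round()) if len(q) else '')
go(745,224,275,0)
E
```

```text
134 ([498.0, 594.4, 112.9, 155.5, 56.5], 1729)
194 ([498.0, 594.5, 172.9, 215.4, 56.4], 2018)
254 ([498.4, 594.5, 232.9, 275.1, 56.3], 2210)
313 ([498.1, 594.0, 291.7, 334.2, 56.2], 2315)
cover prof n 472
[[644.0, 60.0], [638.0, 62.0], [660.0, 73.0], [665.0, 88.0], [667.0, 103.0], [669.0, 118.0], [672.0, 132.0], [688.0, 196.0], [674.0, 198.0], [672.0, 199.0], [672.0, 200.0], [666.0, 202.0], [667.0, 205.0]]
top [658.59111108 173.16289977 207.62011151]
80 0 
120 0 
160 0 
200 0 
240 0 
280 0 
320 498 (np.float64(766.0), np.float64(180.0))
360 824 (np.float64(767.0), np.float64(205.0))
400 786 (np.float64(767.0), np.float64(207.0))
pos [495.8 314.1 269.9] deg 0.02 t 31.875 op 0.2 F [-1.2  0.1 -0.4]
dp [0.4984, 0.1802, -0.0102] turn [-0.0003, -0.0001, 0.0001]
```

View pics/top2.png

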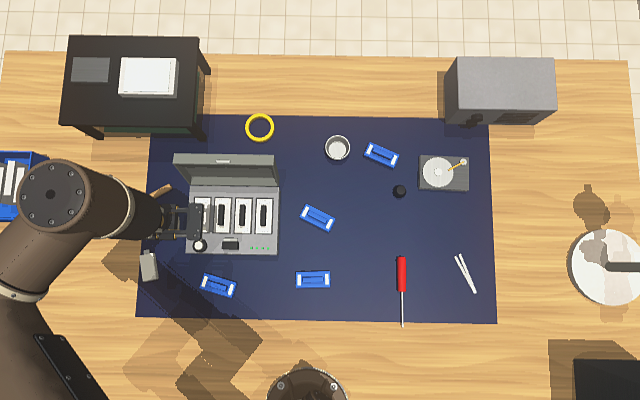

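Top view shows all four white cartridges in the dock at the same level, the cover open (225,165), and the table at top left, which I'll keep clear of by pushing at y≈190. I'm going behind the cover.

Call:
jog_arm(jaw=[0,0,0,0,0,0,0,0,0,0,0], dp=[[0,0.06,-0.04],[0,0.14,-0.04],[0.06,0.22,-0.04],[0.14,0.248,-0.04],[0.22,0.248,-0.04],[0.3,0.248,-0.04],[0.38,0.248,-0.04],[0.46,0.248,-0.04],[0.464,0.248,-0.04],[0.464,0.248,-0.04],[0.464,0.248,-0.04]], turn=[[0,0,0],[0,0,0],[0,0,0],[0,0,0],[0,0,0],[0,0,0],[0,0,0],[0,0,0],[0,0,0],[0,0,0],[0,0,0]])

```text
time: 33.25
ee_pos: [727.3, 189.8, 290.1]
tool_rot: [[1.0, 0.0, 0.0], [0.0, -1.0, 0.0], [0.0, -0.0, -1.0]]
ft_force: [0.5, -0.7, 0.7]
opening: 0.1
finger_force: 0.0
```

```bash
python3 - <<'E'
from h import *
im=grab('wrist'); W=wcloud(im); z=W[...,2]
m=(abs(W[...,1]-190)<60)&(W[...,0]>640)&(W[...,0]<800)&(z>120)&(z<215); print('edge seen by wrist',ext(W,m) if m.sum()>5 else m.sum())
go(728,190,160,0)
E
```

```text
edge seen by wrist ([675.0, 689.9, 131.8, 248.2, 173.4], 2555)
pos [727.2 190.  290.4] deg 0.03 t 33.3 op 0.3 F [ 0.1  0.5 -0.4]
dp [0.0014, -0.0, 0.2607] turn [-0.0001, -0.0002, 0.0002]
```

Call:
jog_arm(jaw=[0,0,0,0,0,0,0,0,0,0], dp=[[0,0,0.08],[0,0,0.16],[0,0,0.24],[0,0,0.25],[0,0,0.25],[-0.03,0,0.25],[-0.06,0,0.245],[-0.09,0,0.235],[-0.114,0,0.22],[-0.114,0,0.22]], turn=[[0,0,0],[0,0,0],[0,0,0],[0,0,0],[0,0,0],[0,0,0],[0,0,0],[0,0,0],[0,0,0],[0,0,0]])

```text
time: 34.55
ee_pos: [670.1, 190.4, 181.2]
tool_rot: [[1.0, 0.001, 0.001], [0.001, -1.0, 0.001], [0.001, -0.001, -1.0]]
ft_force: [-0.2, 0.1, 0.1]
opening: 0.6
finger_force: 0.0
```

```bash
cat >> h.py <<'E'
def cover():
    im=grab('side'); W=cloud(im); z=W[...,2]
    m=(abs(W[...,1]-150)<40)&(W[...,0]>440)&(W[...,0]<760)&(z>80)&(z<260)
    p=W[m][:,[0,2]]; print('cover side n',len(p)); o=np.argsort(p[:,1]); print(p[o][::max(1,len(p)//8)].round(0).tolist())
E
python3 - <<'E'
from h import *
cover(); grab('side','s2.png'); go(616+10,190,183,0)
E
```

```text
cover side n 480
[[540.0, 80.0], [656.0, 107.0], [656.0, 134.0], [673.0, 185.0], [629.0, 205.0], [648.0, 206.0], [643.0, 207.0], [651.0, 208.0]]
pos [670.5 190.2 179.8] deg 0.03 t 34.65 op 0.4 F [-0.2 -0.4 -0.4]
dp [-0.089, 0.0004, -0.0063] turn [-0.0, 0.0001, 0.0002]
```

View pics/s2.png

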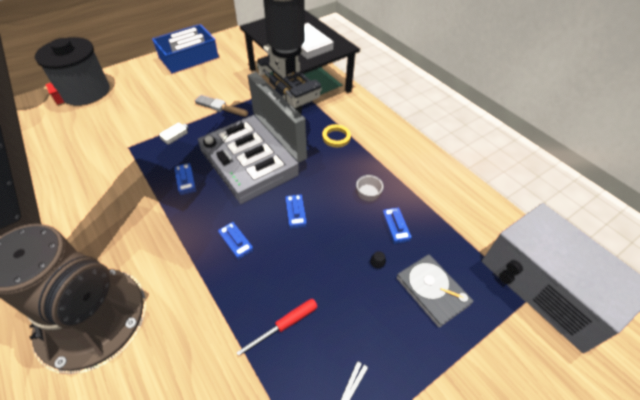

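The side view shows the cover (278,110) now vertical with the gripper behind it. I'll follow the arc down.

Call:
jog_arm(jaw=[0,0,0,0,0,0,0,0,0,0,0,0,0,0], dp=[[-0.022,0,-0.004],[-0.044,0,-0.006],[-0.067,0,-0.007],[-0.089,0,-0.006],[-0.111,0,-0.002],[-0.133,0,0.004],[-0.155,0,0.012],[-0.175,0,0.021],[-0.195,0,0.032],[-0.213,0,0.045],[-0.23,0,0.06],[-0.247,0,0.075],[-0.262,0,0.092],[-0.262,0,0.092]], turn=[[0,0,0],[0,0,0],[0,0,0],[0,0,0],[0,0,0],[0,0,0],[0,0,0],[0,0,0],[0,0,0],[0,0,0],[0,0,0],[0,0,0],[0,0,0],[0,0,0]])

```text
time: 36.4
ee_pos: [538.6, 189.7, 132.4]
tool_rot: [[1.0, 0.0, -0.002], [0.0, -1.0, -0.001], [-0.002, 0.001, -1.0]]
ft_force: [-0.1, -0.4, 0.2]
opening: 0.3
finger_force: 0.0
```

```bash
python3 - <<'E'
from h import *
cover(); go(497,224,130,0)
E
```

```text
cover side n 1588
[[643.0, 81.0], [603.0, 99.0], [570.0, 115.0], [543.0, 126.0], [520.0, 136.0], [500.0, 217.0], [529.0, 234.0], [555.0, 242.0], [517.0, 259.0]]
pos [539.2 189.9 132.9] deg 0.03 t 36.45 op 0.3 F [-0.1 -0.3  0.6]
dp [-0.0843, -0.0682, 0.0059] turn [0.0003, 0.0004, 0.0001]
```

Call:
jog_arm(jaw=[0,0,0,0,0,0,0,0,0,0,0,0], dp=[[0,0,-0.03],[0,0,-0.064],[-0.02,-0.03,-0.064],[-0.044,-0.068,-0.064],[-0.044,-0.068,-0.064],[-0.044,-0.068,-0.03],[-0.046,-0.068,0],[-0.052,-0.068,0.02],[-0.06,-0.068,0.035],[-0.07,-0.068,0.05],[-0.08,-0.068,0.064],[-0.08,-0.068,0.064]], turn=[[0,0,0],[0,0,0],[0,0,0],[0,0,0],[0,0,0],[0,0,0],[0,0,0],[0,0,0],[0,0,0],[0,0,0],[0,0,0],[0,0,0]])

```text
time: 37.95
ee_pos: [499.0, 223.8, 101.0]
tool_rot: [[1.0, 0.0, -0.001], [0.0, -1.0, -0.001], [-0.001, 0.001, -1.0]]
ft_force: [-0.0, -0.0, -0.7]
opening: 0.6
finger_force: 0.0
```

Call:
jog_arm(jaw=[0,0,0,0,0,0,0,0,0,0], dp=[[-0.002,0,0.006],[-0.003,0,0.012],[-0.004,0,0.018],[-0.004,0,0.022],[-0.004,0,0.026],[-0.004,0,0.029],[-0.004,0,0.031],[-0.004,0,0.033],[-0.004,0,0.034],[-0.004,0,0.034]], turn=[[0,0,0],[0,0,0],[0,0,0],[0,0,0],[0,0,0],[0,0,0],[0,0,0],[0,0,0],[0,0,0],[0,0,0]])

```text
time: 39.2
ee_pos: [497.9, 224.1, 85.2]
tool_rot: [[1.0, 0.0, 0.0], [0.0, -1.0, 0.0], [0.0, -0.0, -1.0]]
ft_force: [-4.1, -0.7, 8.6]
opening: 0.4
finger_force: 4.5
```

Call:
jog_arm(jaw=[0,0,0,0,0], dp=[[0,0,0.003],[0,0,0.005],[0,0,0.006],[0,0,0.006],[0,0,0.006]], turn=[[0,0,0],[0,0,0],[0,0,0],[0,0,0],[0,0,0]])

```text
time: 39.83
ee_pos: [498.1, 224.2, 84.9]
tool_rot: [[1.0, 0.001, 0.002], [0.001, -1.0, 0.0], [0.002, -0.0, -1.0]]
ft_force: [-14.3, -2.2, 33.6]
opening: 0.4
finger_force: 17.1
```

Call:
jog_arm(jaw=[0,0,0,0,0,0,0], dp=[[0,0,-0.02],[0,0,-0.08],[0,0,-0.16],[0,0,-0.24],[-0.1,0,-0.24],[-0.1,0,-0.24],[-0.1,0,-0.24]], turn=[[0,0,0],[0,0,0],[0,0,0],[0,0,0],[0,0,0],[0,0,0],[0,0,0]])

```text
time: 40.7
ee_pos: [448.1, 224.4, 201.8]
tool_rot: [[1.0, 0.001, 0.001], [0.001, -1.0, 0.0], [0.001, -0.0, -1.0]]
ft_force: [-0.2, 0.1, 0.7]
opening: 0.4
finger_force: 0.0
```

```bash
python3 - <<'E'
from h import *
im=grab('wrist','w5.png'); W=wcloud(im); z=W[...,2]
m=(abs(W[...,0]-555)<70)&(abs(W[...,1]-224)<120)&(z>70)&(z<130)
A=np.c_[W[m][:,:2]-[555,224],np.ones(m.sum())]; c=np.linalg.lstsq(A,W[m][:,2],rcond=None)[0]; print('plane slope x,y, z',c.round(4),m.sum())
hsv=cv2.cvtColor(im['pixels'],cv2.COLOR_RGB2HSV)
k=(hsv[...,1]<60)&(hsv[...,2]>140)&(z>68)&(z<84)&(W[...,0]<478)&(W[...,0]>430)&(W[...,1]>270)&(W[...,1]<350)
print('key wrist',ext(W,k) if k.sum()>5 else k.sum(), W[k].mean(0))
im=grab('top'); T=cloud(im); z=T[...,2]; hsv=cv2.cvtColor(im['pixels'],cv2.COLOR_RGB2HSV)
k=(hsv[...,1]<60)&(hsv[...,2]>140)&(z>68)&(z<84)&(T[...,0]<478)&(T[...,0]>430)&(T[...,1]>270)&(T[...,1]<350); print('key top',T[k].mean(0),k.sum())
go(456,306,120,0)
E
```

```text
plane slope x,y, z [ 5.00000e-04 -1.00000e-03  8.42318e+01] 38897
key wrist ([448.2, 468.7, 300.9, 321.6, 75.9], 416) [458.80748178 310.85434336  75.65346338]
key top [nan nan nan] 0
pos [448.4 224.2 201.4] deg 0.0 t 40.8 op 0.6 F [-0.1  0.3  0.4]
dp [0.0152, -0.1636, 0.1627] turn [0.0001, -0.0, 0.0]<stdin>:9: RuntimeWarning: Mean of empty slice.
  ret = um.true_divide(
```

View pics/w5.png

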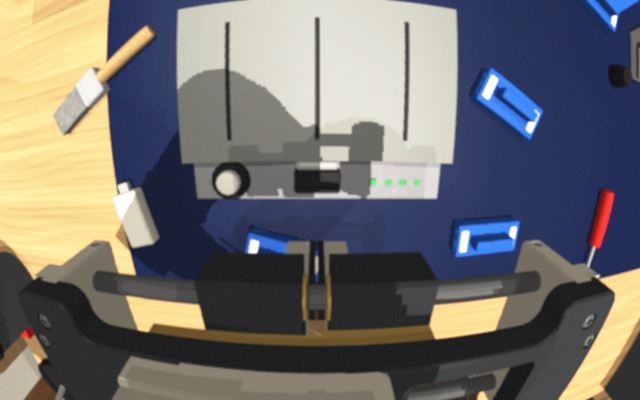

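Wrist view: the cover is flat (slope 0.0005), with the key at (229,181), i.e. world (458.5, 311). I'll press the key next.

Call:
jog_arm(jaw=[0,0,0,0,0,0,0,0,0,0,0,0], dp=[[0.01,-0.09,0],[0.02,-0.173,0.06],[0.02,-0.173,0.14],[0.02,-0.173,0.2],[0.02,-0.173,0.24],[0.02,-0.173,0.248],[0.02,-0.173,0.253],[0.02,-0.173,0.258],[0.02,-0.173,0.262],[0.02,-0.173,0.264],[0.02,-0.173,0.264],[0.02,-0.173,0.264]], turn=[[0,0,0],[0,0,0],[0,0,0],[0,0,0],[0,0,0],[0,0,0],[0,0,0],[0,0,0],[0,0,0],[0,0,0],[0,0,0],[0,0,0]])

```text
time: 42.3
ee_pos: [458.2, 310.5, 71.2]
tool_rot: [[1.0, 0.001, 0.001], [0.001, -1.0, 0.001], [0.001, -0.001, -1.0]]
ft_force: [-4.1, -5.2, 12.8]
opening: 0.9
finger_force: 6.5
```

The key is at its stop (71.2, 12.8 N). I'll retreat and do a final check.

Call:
jog_arm(jaw=[0,0,0,0,0,0,0,0], dp=[[0,0,-0.03],[0,0,-0.1],[0,0,-0.2],[0,0,-0.28],[0,0,-0.28],[0,0,-0.28],[0,0,-0.28],[0,0,-0.28]], turn=[[0,0,0],[0,0,0],[0,0,0],[0,0,0],[0,0,0],[0,0,0],[0,0,0],[0,0,0]])

```text
time: 43.3
ee_pos: [457.5, 310.3, 208.6]
tool_rot: [[1.0, 0.0, -0.001], [0.0, -1.0, -0.001], [-0.001, 0.001, -1.0]]
ft_force: [-0.6, -0.3, 0.0]
opening: 0.4
finger_force: 0.0
```

```bash
python3 - <<'E'
from h import *
im=grab('wrist'); W=wcloud(im); z=W[...,2]
m=(abs(W[...,0]-555)<60)&(abs(W[...,1]-224)<110)&(z>70)&(z<130)
A=np.c_[W[m][:,:2]-[555,224],np.ones(m.sum())]; print('plane',np.linalg.lstsq(A,W[m][:,2],rcond=None)[0].round(4))
k=(np.hypot(W[...,0]-458.5,W[...,1]-311)<8); print('key z',np.nanmedian(z[k]))
go(458,310,210,0)
print(bot.job_done())
E
```

```text
plane [ 5.00000e-04 -9.00000e-04  8.43173e+01]
key z 77.25809881140196
pos [457.6 310.4 208.7] deg 0.01 t 43.35 op 0.3 F [0.5 0.1 0.6]
dp [0.0008, 0.0008, -0.0025] turn [0.0004, 0.0003, 0.0001]
the job is handed in; nothing more can be done
None
```

I loaded all three loose cartridges and pressed all four fully home, shut the cover (measured flat), pressed the start key to its stop and let it spring back, and handed the job in at 43 s; no verdict came back.

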